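# Stack a lacquered tiered trinket box in order

## Task

Put together the tiered trinket box on the black stand, one piece at a time from the bottom up: first the red dish into the stand, then the blue dish, then the plain wood dish, and last the dark lid with the brass knob. Each piece should sit upright and fully home with its foot inside the one below; lower the pieces into place rather than dropping them, and leave the green dish and the other things on the table where they are.

Things in the scene. Friction and masses are not known exactly. Their poses are not given: they have to be found in the camera images.
- stand: Round black stand fixed to the table: base 92 mm across, raised ring 20 mm high. Origin: centre of its underside, z up. In the ring a recess 56 mm across, floor at 10 mm: a dish's foot drops in and its body rests on the ring; a seated dish has its origin 14 mm above the stand's.
- red_dish: Open turned dish, dark red lacquer with a thin brass band low down: 64 mm across, 36 mm high, 0.1 kg, loose. Origin: centre of underside, z up. Lowest 6 mm is a foot 42 to 47 mm across, then a straight 64 mm body. Mouth 56 mm, wall 4 mm, inner floor at 14 mm. The next piece's foot drops in and its body rests on the rim: its origin is then 30 mm above this one's. Goes first, into the stand.
- blue_dish: Open turned dish, blue lacquer with a thin white band low down: 64 mm across, 36 mm high, 0.1 kg, loose. Origin: centre of underside, z up. Lowest 6 mm is a foot 42 to 47 mm across, then a straight 64 mm body. Mouth 56 mm, wall 4 mm, inner floor at 14 mm. The next piece's foot drops in and its body rests on the rim: its origin is then 30 mm above this one's. Goes second, on the red dish.
- wood_dish: Open turned dish, plain light wood with a thin dark band low down: 64 mm across, 36 mm high, 0.1 kg, loose. Origin: centre of underside, z up. Lowest 6 mm is a foot 42 to 47 mm across, then a straight 64 mm body. Mouth 56 mm, wall 4 mm, inner floor at 14 mm. The next piece's foot drops in and its body rests on the rim: its origin is then 30 mm above this one's. Goes third, on the blue dish.
- lid: Dark wood lid, 0.07 kg, loose, standing on its foot. Origin: centre of underside, z up. Foot as on the dishes (42 to 47 mm across, lowest 6 mm), disc 64 mm across from 6 to 14 mm, upright round brass knob 18 mm in diameter from 14 to 40 mm. Goes last, on the wood dish, its origin then 30 mm above that dish's.
- green_dish: Open turned dish, green lacquer with a thin brass band low down: 64 mm across, 36 mm high, 0.1 kg, loose. Origin: centre of underside, z up. Lowest 6 mm is a foot 42 to 47 mm across, then a straight 64 mm body. Mouth 56 mm, wall 4 mm, inner floor at 14 mm. The next piece's foot drops in and its body rests on the rim: its origin is then 30 mm above this one's. A spare: leave it.
- varnish_jar: Amber jar with a steel cap, 50 mm across, 55 mm high, loose. Origin: centre of its underside. Leave it.
- coaster_pack: Pack of four six-sided brown and terracotta coasters, about 68 mm across and 22 mm high, one loose body. Origin: centre of its underside. Leave it.
- sanding_block: Cork sanding block 68 x 44 x 26 mm (x, y, z), loose. Origin: centre of its underside. Leave it.
- tape_roll: Yellow roll lying flat, 68 mm across, hole 50 mm, 24 mm high, loose. Origin: centre of its underside. Leave it.

How it is judged:
By the outcome, as a careful person would: the job done as asked, in the order asked, and still so for the second after the job is handed in, with the robot touching nothing.
It also fails if it takes over 115 s, if anything falls off the work surface, if the arm or the gripper's body presses on something with over 40 N, if the wrist force passes 120 N, or if a joint passes its speed limit or range.

## Robot

A 6-joint arm with a two-finger parallel gripper is mounted at the origin on the work surface. World frame = base frame: x ahead of the robot, y to its left, z up, the work surface at z = 0. Lengths are in m, angles in rad, forces in N, time in s.
With the tool pointing down it reaches from about 0.25 to 0.725 m from the base axis. Payload 4 kg.
Tool frame: the origin (TCP) lies on the centre line of the jaws, within the pads' length; the fingertips stand ahead of it and the grasp point (between the pads) lies 3 mm ahead of it (bot.tcp_to_tips is the z of the fingertips in the tool frame, in m); z points along the fingers, y is the line along which they close (so a half turn about z gives the same grasp; the last joint's range is limited). The gripper opens to 85 mm and grips with 20 to 120 N. Pads are 22 mm wide; open, the fingers measure 114 mm over their backs; the gripper's body (76 mm by 85 mm) begins 54 mm behind the grasp point. The pads swing forward as they close: fully open they stand 13 mm farther back than shut.
Start: joints at [1.343, 0.241, 0.005, 1.335, 0, 1.571], TCP at [0.113, 0.487, 0.23] pointing down, gripper open.
Joint ranges: [-2.72, 2.72], [-1.05, 1.87], [-1.09, 1.28], [-1.99, 2.15], [-1.42, 1.44], [-3.14, 3.14]. Speed limits (rad/s): [2.79, 2.79, 3.14, 3.14, 3.14, 3.14].

## Interface

Orientations are given as a unit quaternion [x, y, z, w].
In Python, from workcell import telemetry, camera, camera_params, ticket, boxes_of, cut_out, spot_point, bot gives the robot as it stands.
- The arm moves only by the shell command python3 -m creep 'ROWS'. ROWS is text: rows parted by semicolons, each of 5 numbers parted by spaces: the opening, from 0 (shut) to 1 (fully open), then the shift along the tool's x, y, z in units of 150 mm (1.0 is 150 mm), then the turn about the tool's z in units of 180 degrees (1.0 is 180 degrees). In form: claw x y z turn; .... A call has 1 to 12 rows; each row is the pose to reach, as a shift and turn from the pose commanded when the call began, along the tool's axes at that moment, turning the shorter way round; what a row does not reach only later rows make up. A row lasts 1/8 s, in which the tool goes at most 62.5 mm and 10.7 degrees, less where a joint would pass 70% of its speed; a pose out of reach is approached as far as the arm can. A call with a number of a shift or a turn outside -1 to 1 is refused whole. A call with a gripper value outside its range is refused whole. The fingers move at their own pace and stop on an object; the grip force is fixed at half the most. Time passes only in rows, so rows that repeat a pose let the fingers close. It gives the time, the measured TCP pose, the force, the opening and the grip force at its end, in the units of the state.
- telemetry.get_obs(): the state, without advancing time (a new reading comes with each control period).
- camera(name): name is "scene" or "top" or "wrist"; returns the picture (420x560x3 uint8, red, green, blue); there is no depth.
- camera_params(name): a dict with "camera_matrix" (3x3 intrinsics, pixels), "eye" and "attitude" of the camera in the world. Camera axes: x right, y down, z forward; pixel columns grow to the right and rows downward; lengths in m; the calibration is good to about 2 mm. A picture is of the moment at which its call begins: read the wrist's pose just before it. camera_params takes no time and is no camera call; for the wrist camera it gives the pose at the moment of the call.
- ticket.job_done(): hands the job in; it is judged then, once.
Trained networks look in the newest picture that a camera, given by its name, has taken for a name from the list of things; names that differ only in an ending like _2 or _b are one class to them, and where a whole thing is asked for, a point or a joint stands for the part that bears it (a point fixed in the world has none). Each returns a list of dicts, best first, with "conf" (0 to 1); they miss things now and then, are a little off and sometimes report something else, mostly with a low value. They report only what shows in the picture. A call takes as long as a camera call.
- boxes_of(thing, camera): "at" ([x, y, z] in m, in world coordinates, good to about 4 mm: the middle of the surface that is visible of it).
- cut_out(thing, camera): "pixels" (420x560 bool, what is visible of it).
- spot_point(thing, camera): "at" ([x, y, z] in m, in world coordinates, good to about 4 mm: a listed point, or the origin of a listed thing).
The state is a dict: "clock": time; "joint_pos": joint angles; "joint_vel": joint speeds; "tau": joint torques, N m; "eef_pos": TCP position; "tool_rot": TCP orientation; "ft_force": force on the tool from outside, world axes, zero at the start; "ft_torque": the same for the moment, N m; "grip_width": finger opening in m; "grasp_force": force on a finger pad.
Only numpy, scipy, OpenCV 4.12 (cv2) and the standard library are available. Lean on these libraries where they do the work, as an engineer would, in place of code of your own. Each camera call takes 0.05 s, during which the arm holds its last target. There are 200 camera calls.

## Working session

There is one attempt and no reset: what is moved stays moved. The work goes in short steps, Python scripts to look and compute and a shell command to move; the robot and the scene stay as the last step left them, time stands still between calls to the robot, and variables do not carry over. Pictures are saved under pics/ and viewed, at most 15 in all, crops included, and the job is handed in when it is done.

```bash
mkdir -p pics
python3 - <<'E'
from workcell import telemetry, camera, camera_params, boxes_of, spot_point, bot
import cv2,numpy as np
print(bot.tcp_to_tips)
o=telemetry.get_obs();print({k:np.round(o[k],3) for k in('clock','eef_pos','tool_rot','grip_width','ft_force')})
for c in('scene','top'):
    im=camera(c);cv2.imwrite(f'pics/{c}0.png',im[:,:,::-1]);p=camera_params(c);print(c,np.round(p['eye'],3))
    for t in('stand','red_dish','blue_dish','wood_dish','lid','green_dish','varnish_jar','coaster_pack','sanding_block','tape_roll'):
        print(t,[(np.round(d['at'],3).tolist(),round(d['conf'],2)) for d in spot_point(t,c)[:2]])
E
```

```text
0.022
{'clock': np.float64(0.0), 'eef_pos': array([0.113, 0.486, 0.229]), 'tool_rot': array([ 0.114,  0.994, -0.001, -0.   ]), 'grip_width': np.float64(0.086), 'ft_force': array([ 0.348, -0.033,  0.283])}
scene [ 1.117 -0.24   0.514]
stand [([0.441, -0.144, 0.001], 0.83)]
red_dish [([0.45, 0.305, 0.0], 0.85)]
blue_dish [([0.61, -0.301, -0.001], 0.63)]
wood_dish [([0.598, -0.002, 0.001], 0.89), ([0.461, -0.318, -0.004], 0.42)]
lid [([0.46, -0.32, -0.003], 0.77)]
green_dish [([0.606, -0.154, -0.002], 0.63), ([0.45, 0.003, 0.003], 0.3)]
varnish_jar [([0.459, 0.137, 0.0], 0.81)]
coaster_pack [([0.596, 0.312, 0.003], 0.81)]
sanding_block [([0.63, 0.146, -0.002], 0.92)]
tape_roll [([0.45, 0.002, 0.001], 0.6)]
top [ 0.432 -0.005  1.018]
stand [([0.447, -0.138, -0.0], 0.85)]
red_dish [([0.454, 0.307, -0.002], 0.79), ([0.596, -0.002, 0.003], 0.26)]
blue_dish [([0.615, -0.298, 0.0], 0.89)]
wood_dish [([0.597, -0.005, 0.003], 0.6)]
lid [([0.457, -0.318, 0.004], 0.66)]
green_dish []
varnish_jar [([0.459, 0.137, 0.003], 0.79)]
coaster_pack [([0.593, 0.314, 0.0], 0.65)]
sanding_block [([0.631, 0.148, 0.0], 0.76)]
tape_roll [([0.452, 0.002, 0.002], 0.59)]
```

View pics/scene0.png

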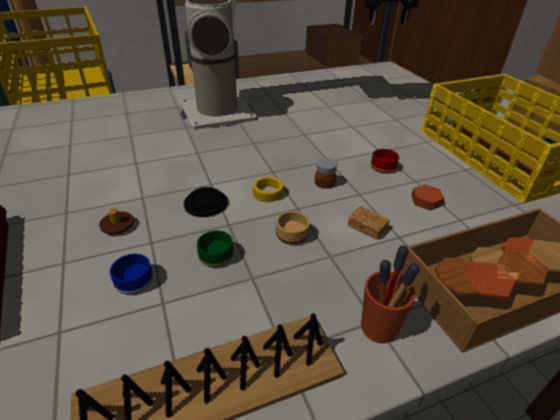

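View pics/top0.png

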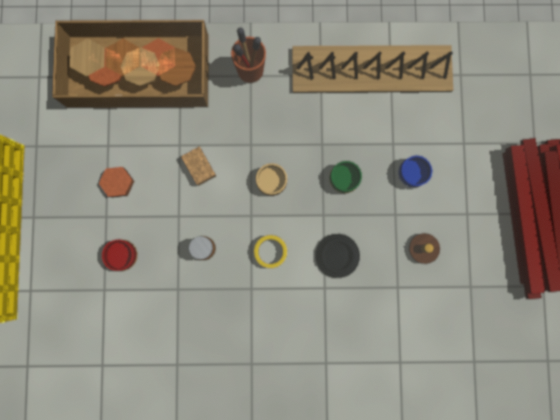

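The scene view shows all nine things plus stand: the lid at (116,222) with its knob up, stand (206,202), and red dish (385,160). The top view has red (119,255), stand (338,256), blue (415,172), wood (271,180) and lid (424,248), all matching the networks. Next I triangulate mask centres from the two views.

```bash
cat > h.py <<'E'
from workcell import telemetry, camera, camera_params, boxes_of, cut_out, spot_point, bot
import cv2,numpy as np
from scipy.spatial.transform import Rotation as R
def P(c):
    p=camera_params(c); a=np.array(p['attitude'],float)
    Rm=a if a.shape==(3,3) else R.from_quat(a).as_matrix()
    return np.array(p['camera_matrix']),Rm,np.array(p['eye'])
def ray(c,uv,p=None):
    K,Rm,e=p or P(c); d=Rm@np.linalg.inv(K)@[uv[0],uv[1],1]; return e,d/np.linalg.norm(d)
def proj(X,p):
    K,Rm,e=p; q=(np.atleast_2d(X)-e)@Rm@K.T; return q[:,:2]/q[:,2:]
def tri(rays):
    A=sum(np.eye(3)-np.outer(d,d) for e,d in rays); b=sum((np.eye(3)-np.outer(d,d))@e for e,d in rays)
    X=np.linalg.solve(A,b); return X,max(np.linalg.norm(np.cross(X-e,d)) for e,d in rays)
def centre(m): # middle of silhouette hull
    pts=cv2.findNonZero(m.astype(np.uint8)); M=cv2.moments(cv2.convexHull(pts)); return M['m10']/M['m00'],M['m01']/M['m00']
def st():
    o=telemetry.get_obs(); print({k:np.round(o[k],3).tolist() for k in('clock','eef_pos','tool_rot','grip_width','grasp_force','ft_force')}); return o
E
python3 - <<'E'
from h import *
print(camera_params('top')['attitude'])
for c in('scene','top'): camera(c)
for t in('stand','red_dish','blue_dish','wood_dish','lid'):
    r=[];n=[]
    for c in('scene','top'):
        d=cut_out(t,c)[0]; m=d['pixels']; n.append((round(d['conf'],2),int(m.sum()),np.round(centre(m),1).tolist())); r.append(ray(c,centre(m)))
    X,e=tri(r); print(t,X.round(4),'gap',round(e,4),n)
E
```

```text
[-0.70358604  0.70882584 -0.03824899  0.0327052 ]
stand [ 0.4442 -0.1367  0.0039] gap 0.0003 [(0.57, 1016, [205.3, 202.0]), (0.68, 1610, [337.1, 255.1])]
red_dish [0.4478 0.307  0.0183] gap 0.0003 [(0.96, 562, [385.0, 160.3]), (0.81, 900, [119.0, 255.1])]
blue_dish [ 0.6152 -0.2983  0.0203] gap 0.0003 [(0.63, 1349, [131.6, 273.3]), (0.57, 855, [415.0, 171.3])]
wood_dish [ 0.5999 -0.0017  0.0188] gap 0.0001 [(0.93, 957, [292.6, 227.5]), (0.58, 806, [271.0, 179.6])]Traceback (most recent call last):
  File "<stdin>", line 7, in <module>
IndexError: list index out of range
```

```bash
python3 -m creep '1 0 0 0 .06; 1 0 0 0 .12; 1 0 0 0 .18; 1 0 0 0 .24; 1 0 0 0 .3; 1 0 0 0 .36; 1 0 0 0 .427; 1 0 0 0 .427; 1 0 0 0 .427;1 0 0 0 .427'; python3 -c "
from h import *
st();print(bot.tcp_to_tips)"
```

```text
clock: 2.95
eef_pos: [0.1129, 0.4871, 0.2296]
tool_rot: [0.706, 0.708, 0.0, -0.0]
ft_force: [-0.1, -0.3, 0.1]
grip_width: 0.0855
grasp_force: 0.0
{'clock': 2.95, 'eef_pos': [0.113, 0.487, 0.23], 'tool_rot': [0.706, 0.708, 0.0, -0.0], 'grip_width': 0.086, 'grasp_force': 0.0, 'ft_force': [-0.12, -0.309, 0.118]}
0.022
```

```bash
python3 -m creep '1 -.2 .33 0 0; 1 -.4 .66 0 0; 1 -.6 1 0 0;1 -.6 1 0 0' >/dev/null; python3 -m creep '1 -.2 .33 0 0; 1 -.4 .66 0 0; 1 -.6 1 0 0;1 -.6 1 0 0'>/dev/null; python3 -m creep '1 0 .233 0 0;1 0 .233 0 0;1 0 .233 0 0;1 0 .233 0 0'
cat >> h.py <<'E'
def look(t,rays,n=None,view=None):
    p=P('wrist'); im=camera('wrist'); d=cut_out(t,'wrist')
    if view: cv2.imwrite(view,im[:,:,::-1])
    if not d: print('none');return
    m=d[0]['pixels']; c=centre(m); ys,xs=np.nonzero(m); rays.append(ray('wrist',c,p))
    e,v=rays[-1]; 
    for z in (0.018,0.01): print(t,'conf',round(d[0]['conf'],2),'c',np.round(c,1),'bbox',xs.min(),xs.max(),ys.min(),ys.max(),'at z',z,(e+v*(z-e[2])/v[2]).round(4),'eye',e.round(3))
    return rays
E
python3 -c "
from h import *
st();look('red_dish',[],view='pics/w1.png')"
```

```text
clock: 4.45
eef_pos: [0.4468, 0.3083, 0.2297]
tool_rot: [0.706, 0.708, -0.0, -0.0]
ft_force: [0.2, -0.2, -0.0]
grip_width: 0.0852
grasp_force: 0.0
{'clock': 4.45, 'eef_pos': [0.447, 0.308, 0.23], 'tool_rot': [0.706, 0.708, -0.0, -0.0], 'grip_width': 0.085, 'grasp_force': 0.0, 'ft_force': [0.192, -0.174, -0.049]}
red_dish conf 0.98 c [282.7 183.3] bbox 250 315 149 217 at z 0.018 [0.4474 0.3039 0.018 ] eye [0.446 0.383 0.374]
red_dish conf 0.98 c [282.7 183.3] bbox 250 315 149 217 at z 0.01 [0.4475 0.3022 0.01  ] eye [0.446 0.383 0.374]
```

```bash
python3 -m creep '1 -.019 .005 .35 0;1 -.019 .005 .7 0;1 -.019 .005 .9 0;1 -.019 .005 .9 0' >/dev/null; python3 -m creep '1 0 0 .15 0;1 0 0 .3 0;1 0 0 .41 0;1 0 0 .41 0;1 0 0 .41 0'; python3 -m creep '.6 0 0 0 0;.6 0 0 0 0;.6 0 0 0 0;.6 0 0 0 0;.6 0 0 0 0;.6 0 0 0 0;.6 0 0 0 0;.6 0 0 0 0'; python3 -c "
from h import *
look('red_dish',[],view='pics/w2.png');cv2.imwrite('pics/s2.png',camera('scene')[80:280,260:500,::-1].repeat(3,0).repeat(3,1))"
```

```text
clock: 5.68
eef_pos: [0.45, 0.3057, 0.035]
tool_rot: [0.707, 0.708, 0.002, 0.0]
ft_force: [0.2, 0.3, 0.5]
grip_width: 0.085
grasp_force: 0.0
clock: 6.68
eef_pos: [0.4489, 0.3047, 0.0331]
tool_rot: [0.707, 0.708, -0.0, -0.0]
ft_force: [0.1, -1.2, 0.2]
grip_width: 0.0513
grasp_force: 0.0
red_dish conf 0.74 c [280.1 269.1] bbox 211 350 194 343 at z 0.018 [0.4476 0.3024 0.018 ] eye [0.448 0.38  0.177]
red_dish conf 0.74 c [280.1 269.1] bbox 211 350 194 343 at z 0.01 [0.4475 0.2985 0.01  ] eye [0.448 0.38  0.177]
```

View pics/s2.png

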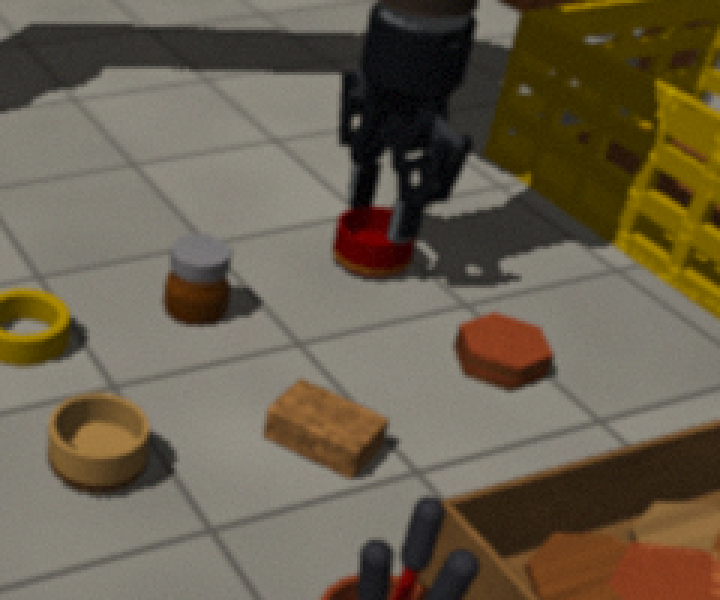

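The scene crop shows the fingers at the red dish (375,240), yet the pads stand at 51 mm with no force; I check the wrist view.

View pics/w2.png

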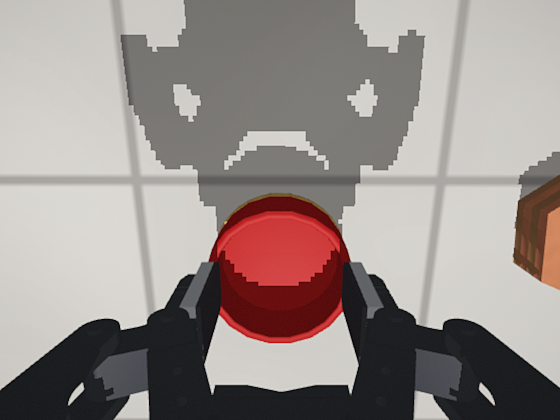

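```bash
python3 -c "
from h import *
o=st();p=P('scene');q=P('wrist')
for w in (.0255,-.0255):
  for z in (.011,.024,.036): 
    X=[.4489+w,.3047,z]; print(w,z,((proj(X,p)-[260,80])*3).round(),proj(X,q).round())
print(proj([.4489,.3047,.036],q))
"
```

```text
{'clock': 6.825, 'eef_pos': [0.449, 0.305, 0.033], 'tool_rot': [0.707, 0.708, -0.0, -0.0], 'grip_width': 0.052, 'grasp_force': 0.0, 'ft_force': [-0.169, -0.362, -0.105]}
0.0255 0.011 [[389. 266.]] [[335. 259.]]
0.0255 0.024 [[392. 252.]] [[339. 270.]]
0.0255 0.036 [[395. 239.]] [[343. 283.]]
-0.0255 0.011 [[354. 234.]] [[231. 259.]]
-0.0255 0.024 [[357. 221.]] [[227. 270.]]
-0.0255 0.036 [[359. 208.]] [[223. 283.]]
[[283.10643682 282.82030414]]
```

The wrist view shows the pads at (217,265) and (345,265) inside the dish outline, so they are closing at rim level, above the wall. The tips are higher than I assumed. I open, go lower in small guarded steps, and close again.

```bash
python3 -m creep '1 0 0 0 0;1 0 0 0 0;1 0 0 0 0;1 0 0 0 0;1 0 0 .03 0;1 0 0 .06 0;1 0 0 .06 0;1 0 0 .06 0'; python3 -m creep '.5 0 0 0 0;.5 0 0 0 0;.5 0 0 0 0;.5 0 0 0 0;.5 0 0 0 0;.5 0 0 0 0;.5 0 0 0 0;.5 0 0 0 0'; python3 -c "
from h import *
look('red_dish',[],view='pics/w3.png')"
```

```text
clock: 7.82
eef_pos: [0.4488, 0.3047, 0.024]
tool_rot: [0.707, 0.708, -0.0, -0.0]
ft_force: [-0.4, -0.3, 0.1]
grip_width: 0.0856
grasp_force: 0.0
clock: 8.82
eef_pos: [0.449, 0.3049, 0.0255]
tool_rot: [0.707, 0.708, 0.0, 0.0]
ft_force: [-3.1, -1.5, 7.1]
grip_width: 0.0604
grasp_force: 62.7
red_dish conf 0.62 c [281.2 277.7] bbox 207 356 198 355 at z 0.018 [0.4482 0.3019 0.018 ] eye [0.448 0.38  0.169]
red_dish conf 0.62 c [281.2 277.7] bbox 207 356 198 355 at z 0.01 [0.4482 0.2978 0.01  ] eye [0.448 0.38  0.169]
```

View pics/w3.png

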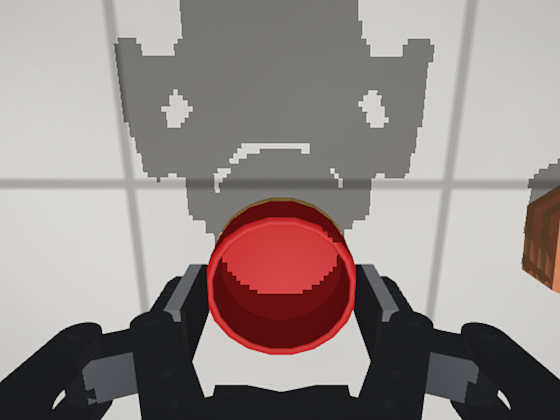

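The wrist view shows the pads clasping the rim at (205,270) and (357,270), with the dish upright between them. The height of the hold doesn't match the stated tip length, so I check depth from the rim size.

```bash
python3 -c "
from h import *
from scipy.optimize import least_squares
st();q=P('wrist');K,Rm,e=q;print(K.round(1).tolist(),Rm.round(3).tolist())
im=camera('wrist');d=cut_out('red_dish','wrist')[0]['pixels']
# outer rim circle projection for candidate heights: width & bottom row
t=np.linspace(0,2*np.pi,200)
for y in (.302,.305,.308):
  for z in (.026,.036,.046,.056):
    u=proj(np.c_[.4485+.032*np.cos(t),y+.032*np.sin(t),0*t+z],q);print(y,z,'cols',u[:,0].min().round(),u[:,0].max().round(),'rows',u[:,1].min().round(),u[:,1].max().round())
"
```

```text
{'clock': 8.925, 'eef_pos': [0.449, 0.305, 0.025], 'tool_rot': [0.707, 0.708, 0.0, 0.0], 'grip_width': 0.06, 'grasp_force': 62.685, 'ft_force': [-2.777, -1.634, 7.415]}
[[366.5, 0.0, 281.0], [0.0, 366.5, 210.0], [0.0, 0.0, 1.0]] [[1.0, 0.001, 0.001], [0.001, -0.958, -0.287], [0.0, 0.287, -0.958]]
0.302 0.026 cols 208.0 355.0 rows 216.0 348.0
0.302 0.036 cols 204.0 360.0 rows 224.0 363.0
0.302 0.046 cols 198.0 366.0 rows 233.0 380.0
0.302 0.056 cols 192.0 372.0 rows 244.0 399.0
0.305 0.026 cols 208.0 356.0 rows 209.0 343.0
0.305 0.036 cols 203.0 361.0 rows 217.0 358.0
0.305 0.046 cols 198.0 366.0 rows 225.0 374.0
0.305 0.056 cols 192.0 372.0 rows 235.0 393.0
0.308 0.026 cols 208.0 356.0 rows 202.0 337.0
0.308 0.036 cols 203.0 361.0 rows 209.0 352.0
0.308 0.046 cols 197.0 367.0 rows 217.0 368.0
0.308 0.056 cols 191.0 373.0 rows 226.0 387.0
```

```bash
python3 -m creep '.5 0 0 -.1 0;.5 0 0 -.3 0;.5 0 0 -.5 0;.5 0 0 -.8 0;.5 0 0 -.8 0;.5 0 0 -.8 0'; python3 -c "
from h import *
im=camera('scene');cv2.imwrite('pics/s3.png',cv2.resize(im[60:200,320:460,::-1],None,fx=4,fy=4,interpolation=2))
ms=cut_out('red_dish','scene')[0]['pixels'];p=P('wrist');camera('wrist');mw=cut_out('red_dish','wrist')[0]['pixels']
print(tri([ray('scene',centre(ms)),ray('wrist',centre(mw),p)])); st()
ps=P('scene')
for z in(.09,.1,.11,.12,.13,.14,.15): print(z,((proj([.449+.035,.305,z],ps)-[320,60])*4).round())
"
```

```text
clock: 9.78
eef_pos: [0.4487, 0.3047, 0.1443]
tool_rot: [0.707, 0.708, 0.0, 0.0]
ft_force: [-1.6, -0.0, -1.4]
grip_width: 0.0594
grasp_force: 64.8
(array([0.44781595, 0.30262022, 0.13687591]), np.float64(0.0007189054731268933))
{'clock': 9.975, 'eef_pos': [0.448, 0.304, 0.143], 'tool_rot': [0.707, 0.708, -0.001, -0.0], 'grip_width': 0.06, 'grasp_force': 64.8, 'ft_force': [0.685, -0.194, -1.392]}
0.09 [[315. 324.]]
0.1 [[319. 309.]]
0.11 [[322. 293.]]
0.12 [[326. 276.]]
0.13 [[330. 260.]]
0.14 [[334. 243.]]
0.15 [[338. 226.]]
```

View pics/s3.png

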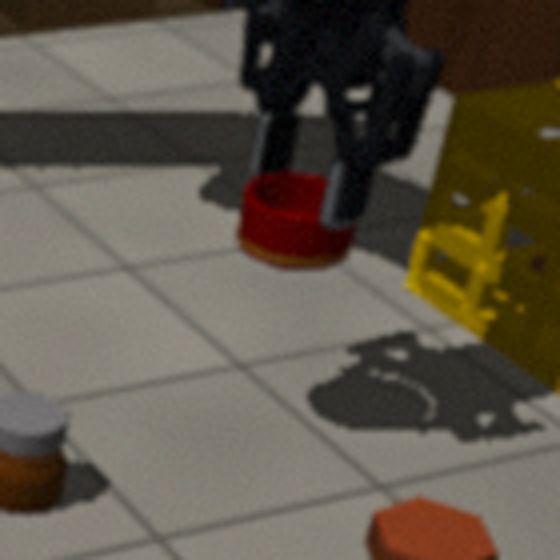

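The held dish hangs level at (295,220), gripped about 10 mm below its rim; tips are near TCP level. I carry it toward the stand and look at that with the wrist camera.

```bash
python3 -m creep '.5 -.2 0 0 0;.5 -.5 0 0 0;.5 -.8 0 0 0;.5 -1 0 0 0' >/dev/null; python3 -m creep '.5 -.35 0 0 0;.5 -.7 0 0 0;.5 -1 0 0 0' >/dev/null; python3 -m creep '.5 -.2 0 0 0;.5 -.4 0 0 0;.5 -.45 0 0 0;.5 -.45 0 0 0;.5 -.45 0 0 0;.5 -.45 0 0 0'; python3 -c "
from h import *
r=look('stand',[],view='pics/w4.png')
camera('top');d=cut_out('stand','top');
if d: print(d[0]['conf'],tri(r+[ray('top',centre(d[0]['pixels']))]))
"
```

```text
clock: 11.6
eef_pos: [0.4494, -0.0619, 0.144]
tool_rot: [0.706, 0.708, 0.0, -0.0]
ft_force: [-0.8, 0.4, 0.3]
grip_width: 0.0595
grasp_force: 64.8
none
```

View pics/w4.png

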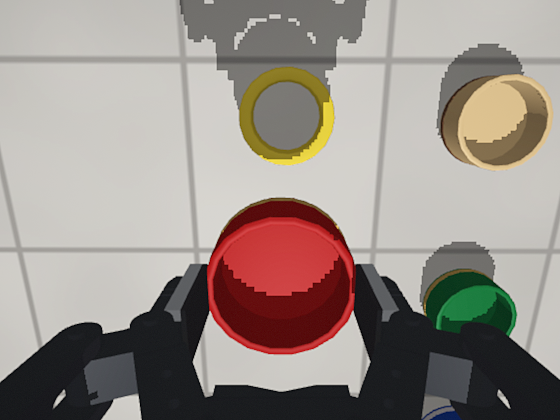

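The wrist view shows the red dish held at (281,285) and the tape at (287,115); the stand is behind the gripper, so I go past it.

```bash
python3 -m creep '.5 -.35 0 0 0;.5 -.7 0 0 0;.5 -.95 0 0 0;.5 -.95 0 0 0;.5 -.95 0 0 0;.5 -.95 0 0 0'; python3 -c "
from h import *
r=look('stand',[],view='pics/w5.png')
p=P('wrist');im=camera('wrist')
g=cv2.imread('pics/w5.png',0)
m=(g<70).astype(np.uint8); n,l,s,c=cv2.connectedComponentsWithStats(m); print(s[s[:,4]>800],P('wrist')[2])
camera('top');d=cut_out('stand','top');
if d: print(d[0]['conf'],tri(r+[ray('top',centre(d[0]['pixels']))]))
"
```

```text
clock: 12.55
eef_pos: [0.4496, -0.2042, 0.1441]
tool_rot: [0.706, 0.708, 0.0, -0.0]
ft_force: [0.2, 0.2, -0.7]
grip_width: 0.0602
grasp_force: 64.8
stand conf 0.6 c [273.6 107.4] bbox 211 335 44 171 at z 0.018 [ 0.4432 -0.1344  0.018 ] eye [ 0.449 -0.129  0.288]
stand conf 0.6 c [273.6 107.4] bbox 211 335 44 171 at z 0.01 [ 0.443  -0.1346  0.01  ] eye [ 0.449 -0.129  0.288]
[[     0      0    560    420 169732]
 [   212     43    123    128  12188]
 [   448     91     60     87   1205]
 [   468     96     83     84   2811]
 [     0    201    560    219  41766]
 [   213    254    137     94   7400]] [ 0.44877548 -0.12951304  0.28817546]
0.96 (array([ 0.44248786, -0.1346822 ,  0.01317182]), np.float64(0.000614756560398549))
```

View pics/w5.png

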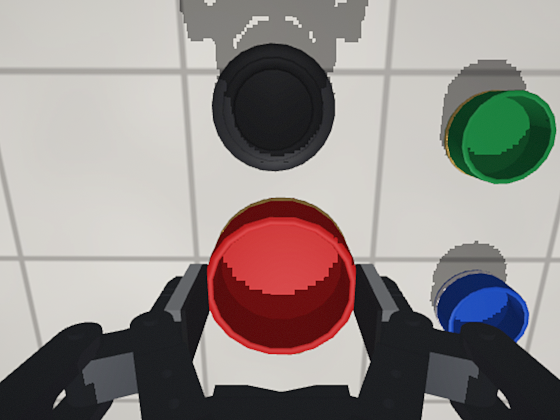

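The stand shows at (274,107), nearly beneath the camera, centre about (0.443, -0.135); I go above it and lower in steps, watching the force.

```bash
python3 -m creep '.5 .2 -.037 0 0;.5 .465 -.037 0 0;.5 .465 -.037 0 0;.5 .465 -.037 .2 0;.5 .465 -.037 .4 0;.5 .465 -.037 .55 0;.5 .465 -.037 .55 0;.5 .465 -.037 .55 0'; python3 -m creep '.5 0 0 .04 0;.5 0 0 .08 0;.5 0 0 .1 0;.5 0 0 .1 0;.5 0 0 .1 0'; python3 -m creep '.5 0 0 .02 0;.5 0 0 .035 0;.5 0 0 .045 0;.5 0 0 .045 0'
```

```text
clock: 13.8
eef_pos: [0.4448, -0.136, 0.0624]
tool_rot: [0.707, 0.708, 0.0, 0.001]
ft_force: [0.4, 0.3, -1.1]
grip_width: 0.0598
grasp_force: 65.0
clock: 14.42
eef_pos: [0.4441, -0.1355, 0.0467]
tool_rot: [0.707, 0.708, 0.0, 0.0]
ft_force: [0.1, 0.1, -0.9]
grip_width: 0.0598
grasp_force: 65.0
clock: 14.92
eef_pos: [0.4439, -0.1355, 0.0397]
tool_rot: [0.707, 0.708, -0.0, -0.0]
ft_force: [0.7, -0.1, -0.8]
grip_width: 0.0597
grasp_force: 65.0
```

```bash
python3 -m creep '.5 0 0 .008 0;.5 0 0 .008 0'; python3 -m creep '.5 0 0 .008 0;.5 0 0 .008 0'; python3 -c "
from h import *
im=camera('scene');cv2.imwrite('pics/s4.png',cv2.resize(im[140:260,140:300,::-1],None,fx=4,fy=4,interpolation=2))"
```

```text
clock: 15.18
eef_pos: [0.444, -0.1355, 0.0395]
tool_rot: [0.707, 0.708, 0.0, 0.0]
ft_force: [-2.4, 1.2, 7.1]
grip_width: 0.0597
grasp_force: 66.0
clock: 15.42
eef_pos: [0.4441, -0.1355, 0.0394]
tool_rot: [0.707, 0.708, 0.0, 0.0]
ft_force: [-5.8, 0.9, 16.4]
grip_width: 0.0602
grasp_force: 67.3
```

View pics/s4.png

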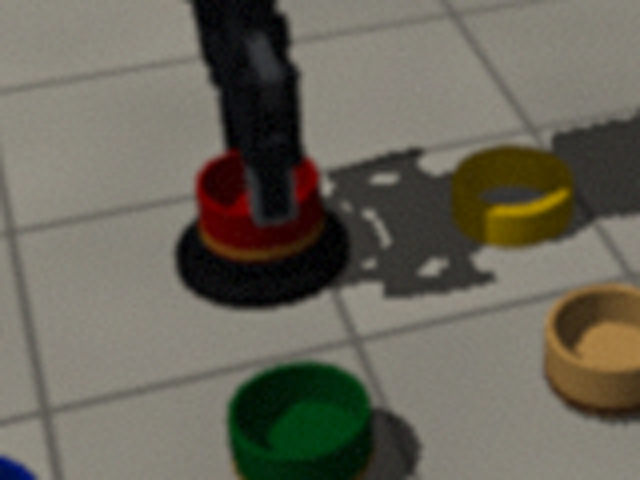

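The red dish sits in the stand at (260,210), its brass band right at the ring: it is home. Release and rise, then move to a view of the blue dish.

```bash
python3 -m creep '.5 0 0 -.013 0;1 0 0 -.013 0;1 0 0 -.013 0;1 0 0 -.013 0;1 0 0 -.013 0;1 0 0 -.013 0;1 0 0 -.2 0;1 0 0 -.4 0;1 0 0 -.7 0;1 0 0 -.7 0'; python3 -m creep '1 -.25 .25 0 0;1 -.5 .5 0 0;1 -.8 .8 0 0;1 -1 1 0 0;1 -1 1 0 0'>/dev/null; python3 -m creep '1 -.08 .13 0 0;1 -.08 .13 0 0;1 -.08 .13 0 0'; python3 -c "
from h import *
r=look('blue_dish',[]);p=P('wrist');m=cut_out('blue_dish','wrist')[0]['pixels']
camera('top');d=cut_out('red_dish','top');print('red',[ (x['conf'],centre(x['pixels'])) for x in d[:1]]); 
camera('scene');d2=cut_out('red_dish','scene')
print(tri([ray('top',centre(d[0]['pixels'])),ray('scene',centre(d2[0]['pixels']))]))
"
```

```text
clock: 16.73
eef_pos: [0.4468, -0.1364, 0.146]
tool_rot: [0.707, 0.708, 0.002, 0.004]
ft_force: [0.3, -1.1, -0.4]
grip_width: 0.0853
grasp_force: 0.0
clock: 17.73
eef_pos: [0.6127, -0.2962, 0.142]
tool_rot: [0.706, 0.708, -0.0, -0.001]
ft_force: [0.4, -0.4, 0.1]
grip_width: 0.0853
grasp_force: 0.0
blue_dish conf 0.86 c [284.1 207.5] bbox 241 329 162 252 at z 0.018 [ 0.6139 -0.2998  0.018 ] eye [ 0.612 -0.222  0.286]
blue_dish conf 0.86 c [284.1 207.5] bbox 241 329 162 252 at z 0.01 [ 0.6139 -0.3021  0.01  ] eye [ 0.612 -0.222  0.286]
red [(0.73, (338.48775472050846, 254.9018508132361))]
(array([ 0.44435979, -0.13524993,  0.03465863]), np.float64(8.155436532324977e-05))
```

```bash
python3 -m creep '1 -.019 .012 .2 0;1 -.019 .012 .5 0;1 -.019 .012 .7 0;1 -.019 .012 .793 0;1 -.019 .012 .793 0;1 -.019 .012 .793 0'; python3 -m creep '.5 0 0 0 0;.5 0 0 0 0;.5 0 0 0 0;.5 0 0 0 0;.5 0 0 0 0;.5 0 0 0 0;.5 0 0 0 0'; python3 -m creep '.5 0 0 -.1 0;.5 0 0 -.3 0;.5 0 0 -.6 0;.5 0 0 -.9 0;.5 0 0 -.9 0;.5 0 0 -.9 0;.5 0 0 -.9 0'; python3 -c "
from h import *
o=st();im=camera('wrist');p=P('wrist');cv2.imwrite('pics/w6.png',im[:,:,::-1]);m=cut_out('blue_dish','wrist')[0]['pixels'];ys,xs=np.nonzero(m);print(xs.min(),xs.max(),ys.min(),ys.max())
camera('scene');s=cut_out('blue_dish','scene')[0]['pixels'];print(tri([ray('scene',centre(s)),ray('wrist',centre(m),p)]))
"
```

```text
clock: 18.82
eef_pos: [0.6168, -0.3007, 0.0254]
tool_rot: [0.707, 0.708, 0.001, 0.001]
ft_force: [0.4, -0.4, 1.0]
grip_width: 0.0857
grasp_force: 0.0
clock: 19.7
eef_pos: [0.6169, -0.3009, 0.026]
tool_rot: [0.707, 0.708, 0.001, 0.002]
ft_force: [0.1, -0.3, 6.4]
grip_width: 0.0597
grasp_force: 64.5
clock: 20.58
eef_pos: [0.6144, -0.2995, 0.1565]
tool_rot: [0.707, 0.708, -0.001, -0.002]
ft_force: [-0.3, -0.1, -0.6]
grip_width: 0.0594
grasp_force: 64.6
{'clock': 20.575, 'eef_pos': [0.614, -0.3, 0.156], 'tool_rot': [0.707, 0.708, -0.001, -0.002], 'grip_width': 0.059, 'grasp_force': 64.631, 'ft_force': [-0.309, -0.091, -0.635]}
207 357 192 349
(array([ 0.61408568, -0.29805628,  0.14896172]), np.float64(0.001295948427137409))
```

```bash
python3 -m creep '.5 .2 -.25 0 0;.5 .5 -.5 0 0;.5 .75 -.75 0 0;.5 .95 -.95 0 0;.5 .95 -.95 0 0'>/dev/null; python3 -m creep '.5 .132 -.185 0 0;.5 .132 -.185 .2 0;.5 .132 -.185 .4 0;.5 .132 -.185 .4 0;.5 .132 -.185 .4 0;.5 .132 -.185 .4 0'
```

```text
clock: 22.15
eef_pos: [0.4464, -0.1386, 0.0998]
tool_rot: [0.707, 0.708, 0.001, 0.001]
ft_force: [-0.3, 0.3, -1.1]
grip_width: 0.0592
grasp_force: 64.9
```

```bash
python3 -m creep '.5 0 -.005 .04 0;.5 .005 -.01 .08 0;.5 .005 -.01 .12 0;.5 .005 -.01 .15 0;.5 .005 -.01 .15 0;.5 .005 -.01 .15 0'; python3 -c "
from h import *
st();im=camera('wrist');p=P('wrist');cv2.imwrite('pics/w7.png',im[:,:,::-1])"
```

```text
clock: 22.9
eef_pos: [0.4437, -0.1374, 0.0761]
tool_rot: [0.707, 0.708, 0.0, 0.0]
ft_force: [0.5, 0.4, -1.5]
grip_width: 0.0593
grasp_force: 65.0
{'clock': 22.9, 'eef_pos': [0.444, -0.137, 0.076], 'tool_rot': [0.707, 0.708, 0.0, 0.0], 'grip_width': 0.059, 'grasp_force': 64.954, 'ft_force': [0.52, 0.354, -1.471]}
```

```bash
python3 -m creep '.5 0 0 .01 0;.5 0 0 .02 0;.5 0 0 .02 0;.5 0 0 .02 0'; python3 -m creep '.5 0 0 .01 0;.5 0 0 .01 0';  python3 -m creep '.5 0 0 .01 0;.5 0 0 .01 0'; python3 -m creep '.5 0 0 .007 0;.5 0 0 .007 0'
```

```text
clock: 23.45
eef_pos: [0.4436, -0.1373, 0.073]
tool_rot: [0.707, 0.708, -0.0, 0.0]
ft_force: [0.8, -0.4, -0.3]
grip_width: 0.0596
grasp_force: 65.0
clock: 23.7
eef_pos: [0.4435, -0.1373, 0.0714]
tool_rot: [0.707, 0.708, -0.0, -0.0]
ft_force: [0.3, -0.2, 0.0]
grip_width: 0.0593
grasp_force: 65.0
clock: 23.95
eef_pos: [0.4437, -0.1374, 0.0701]
tool_rot: [0.707, 0.708, 0.0, 0.0]
ft_force: [0.3, -0.4, -0.5]
grip_width: 0.0594
grasp_force: 65.0
clock: 24.2
eef_pos: [0.4437, -0.1374, 0.0699]
tool_rot: [0.707, 0.708, 0.0, 0.0]
ft_force: [-3.1, 0.4, 7.7]
grip_width: 0.0593
grasp_force: 66.0
```

Contact came at 0.070, as computed: blue is home. Release, rise, and go to the wood dish.

```bash
python3 -m creep '.5 0 0 -.006 0;1 0 0 -.006 0;1 0 0 -.006 0;1 0 0 -.006 0;1 0 0 -.006 0;1 0 0 -.006 0;1 0 0 -.15 0;1 0 0 -.35 0;1 0 0 -.5 0;1 0 0 -.5 0'; python3 -m creep '1 .2 .25 0 0;1 .5 .5 0 0;1 .7 .8 0 0;1 .88 1 0 0;1 .88 1 0 0;1 .88 1 0 0;1 .88 1 0 0'; python3 -c "
from h import *
look('wood_dish',[])
camera('top');d=cut_out('blue_dish','top')
camera('scene');d2=cut_out('blue_dish','scene');d3=cut_out('red_dish','scene')
print(tri([ray('top',centre(d[0]['pixels'])),ray('scene',centre(d2[0]['pixels']))]),len(d3))
"
```

```text
clock: 25.45
eef_pos: [0.445, -0.1378, 0.1456]
tool_rot: [0.707, 0.708, 0.001, 0.002]
ft_force: [-0.2, 0.4, -0.7]
grip_width: 0.0853
grasp_force: 0.0
clock: 26.32
eef_pos: [0.5922, -0.0059, 0.1435]
tool_rot: [0.707, 0.707, -0.001, -0.0]
ft_force: [-0.4, -0.4, -0.4]
grip_width: 0.0852
grasp_force: 0.0
wood_dish conf 0.7 c [292.1 199.6] bbox 249 336 154 244 at z 0.018 [ 0.5995 -0.0038  0.018 ] eye [0.592 0.069 0.287]
wood_dish conf 0.7 c [292.1 199.6] bbox 249 336 154 244 at z 0.01 [ 0.5998 -0.006   0.01  ] eye [0.592 0.069 0.287]
(array([ 0.44679226, -0.14048793,  0.06695999]), np.float64(0.005715622132540034)) 1
```

```bash
python3 -m creep '1 .025 .05 .2 0;1 .025 .05 .5 0;1 .025 .05 .7 0;1 .025 .05 .79 0;1 .025 .05 .79 0;1 .025 .05 .79 0'; python3 -m creep '.5 0 0 0 0;.5 0 0 0 0;.5 0 0 0 0;.5 0 0 0 0;.5 0 0 0 0;.5 0 0 0 0;.5 0 0 0 0'; python3 -m creep '.5 0 0 -.1 0;.5 0 0 -.3 0;.5 0 0 -.6 0;.5 0 0 -.95 0;.5 0 0 -.95 0;.5 0 0 -.95 0;.5 0 0 -.95 0'; python3 -c "
from h import *
o=st();im=camera('wrist');p=P('wrist');cv2.imwrite('pics/w8.png',im[:,:,::-1]);m=cut_out('wood_dish','wrist')[0]['pixels'];ys,xs=np.nonzero(m);print(xs.min(),xs.max(),ys.min(),ys.max())
im=camera('scene');cv2.imwrite('pics/s5.png',cv2.resize(im[100:250,130:330,::-1],None,fx=4,fy=4,interpolation=2));s=cut_out('wood_dish','scene')[0]['pixels'];print(tri([ray('scene',centre(s)),ray('wrist',centre(m),p)]))
"
```

```text
clock: 27.42
eef_pos: [0.6022, -0.0014, 0.027]
tool_rot: [0.707, 0.708, 0.001, 0.001]
ft_force: [-0.3, 0.0, 0.0]
grip_width: 0.085
grasp_force: 0.0
clock: 28.3
eef_pos: [0.6008, -0.0013, 0.0252]
tool_rot: [0.707, 0.708, -0.0, -0.0]
ft_force: [-0.0, -0.6, 0.3]
grip_width: 0.0427
grasp_force: 0.3
clock: 29.18
eef_pos: [0.5997, -0.0013, 0.1666]
tool_rot: [0.707, 0.708, -0.001, -0.001]
ft_force: [0.1, -0.0, 0.5]
grip_width: 0.0426
grasp_force: 0.0
{'clock': 29.175, 'eef_pos': [0.6, -0.001, 0.167], 'tool_rot': [0.707, 0.708, -0.001, -0.001], 'grip_width': 0.043, 'grasp_force': 0.0, 'ft_force': [0.146, -0.027, 0.489]}
229 310 155 238
(array([ 0.5897375 , -0.00150811,  0.01995766]), np.float64(0.0013534494508272454))
```

View pics/s5.png

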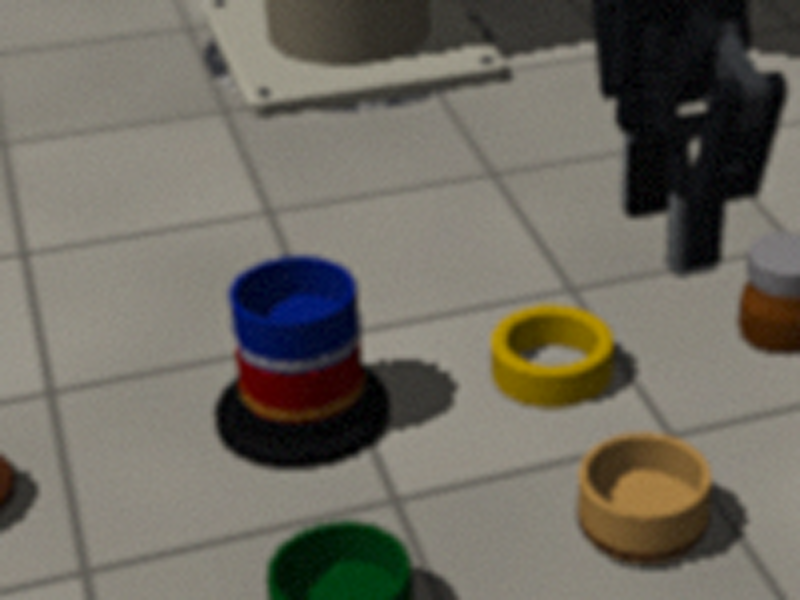

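Blue sits square on red at (295,320). The wood grasp slipped off the rim and shifted the dish about 10 mm to (0.590, -0.0015), upright at (645,500). I redo it with the gripper opened and about 10 mm lower.

```bash
python3 -m creep '1 0 -.065 0 0;1 0 -.065 0 0;1 0 -.065 0 0;1 0 -.065 0 0;1 0 -.065 .2 0;1 0 -.065 .4 0;1 0 -.065 .4 0'; python3 -c "
from h import *
st();look('wood_dish',[])"; python3 -m creep '1 0 0 .2 0;1 0 0 .4 0;1 0 0 .5 0;1 0 0 .5 0;1 0 0 .5 0;1 0 0 .5 0'
```

```text
clock: 30.25
eef_pos: [0.589, -0.0013, 0.1054]
tool_rot: [0.707, 0.708, -0.002, -0.002]
ft_force: [-0.2, -0.1, 0.2]
grip_width: 0.0854
grasp_force: 0.0
{'clock': 30.25, 'eef_pos': [0.589, -0.001, 0.105], 'tool_rot': [0.707, 0.708, -0.002, -0.002], 'grip_width': 0.085, 'grasp_force': 0.0, 'ft_force': [-0.217, -0.108, 0.21]}
wood_dish conf 0.29 c [60.5 12.2] bbox 0 108 0 31 at z 0.018 [0.4618 0.1212 0.018 ] eye [0.589 0.074 0.249]
wood_dish conf 0.29 c [60.5 12.2] bbox 0 108 0 31 at z 0.01 [0.4575 0.1228 0.01  ] eye [0.589 0.074 0.249]
clock: 31.1
eef_pos: [0.5923, -0.0013, 0.0344]
tool_rot: [0.707, 0.708, 0.001, 0.001]
ft_force: [-0.4, 0.0, -0.1]
grip_width: 0.0855
grasp_force: 0.0
```

```bash
python3 -m creep '1 0 0 .06 0;1 0 0 .12 0;1 0 0 .12 0;1 0 0 .12 0'; python3 -m creep '.5 0 0 0 0;.5 0 0 0 0;.5 0 0 0 0;.5 0 0 0 0;.5 0 0 0 0;.5 0 0 0 0;.5 0 0 0 0'
```

```text
clock: 31.6
eef_pos: [0.5909, -0.0013, 0.0147]
tool_rot: [0.707, 0.708, -0.0, -0.0]
ft_force: [0.3, -0.3, -0.1]
grip_width: 0.0853
grasp_force: 0.0
clock: 32.48
eef_pos: [0.5918, -0.0013, 0.0162]
tool_rot: [0.707, 0.708, 0.001, 0.001]
ft_force: [-1.9, -0.5, 5.1]
grip_width: 0.0617
grasp_force: 65.0
```

```bash
python3 -m creep '.5 0 0 -.1 0;.5 0 0 -.3 0;.5 0 0 -.6 0;.5 0 0 -.98 0;.5 0 0 -.98 0;.5 0 0 -.98 0;.5 0 0 -.98 0'; python3 -c "
from h import *
o=st();im=camera('wrist');p=P('wrist');cv2.imwrite('pics/w9.png',im[:,:,::-1]);m=cut_out('wood_dish','wrist')[0]['pixels'];ys,xs=np.nonzero(m);print(xs.min(),xs.max(),ys.min(),ys.max())
camera('scene');s=cut_out('wood_dish','scene')[0]['pixels'];print(tri([ray('scene',centre(s)),ray('wrist',centre(m),p)]))
s=cut_out('blue_dish','scene')[0]['pixels'];camera('top');d=cut_out('blue_dish','top');
for x in d: print('blue',x['conf'],tri([ray('top',centre(x['pixels'])),ray('scene',centre(s))]))
"
```

```text
clock: 33.35
eef_pos: [0.5898, -0.0013, 0.1601]
tool_rot: [0.707, 0.708, -0.001, -0.001]
ft_force: [0.2, 0.8, -1.1]
grip_width: 0.0618
grasp_force: 65.6
{'clock': 33.35, 'eef_pos': [0.59, -0.001, 0.16], 'tool_rot': [0.707, 0.708, -0.001, -0.001], 'grip_width': 0.062, 'grasp_force': 65.555, 'ft_force': [0.178, 0.767, -1.063]}
200 362 205 371
(array([ 0.58988995, -0.00330342,  0.16310314]), np.float64(0.0013411738182250831))
blue 0.82 (array([0.60277196, 0.00900912, 0.18554625]), np.float64(0.2083202517749517))
```

View pics/w9.png

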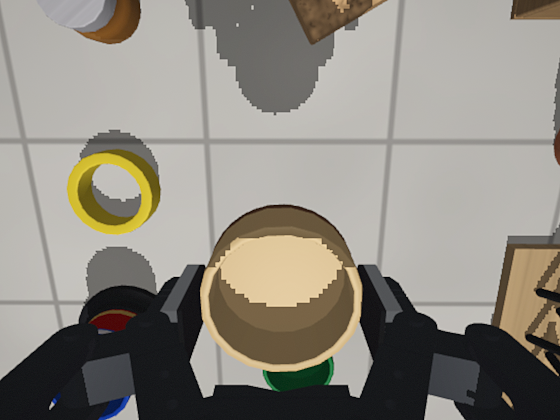

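```bash
python3 -c "
from h import *
q=P('wrist');t=np.linspace(0,6.283,200);o=telemetry.get_obs()['eef_pos']
for dy in(-.003,-.0015,0,.0015):
  for dx in (-.001,0,.001):
    u=proj(np.c_[o[0]+dx+.032*np.cos(t),o[1]+dy+.032*np.sin(t),0*t+o[2]-.0158+.036],q);print(dy,dx,u.min(0).round(),u.max(0).round())
camera('scene');s=cut_out('blue_dish','scene')[0]['pixels'];print('blue on z=.062',[ (e+v*(z-e[2])/v[2]).round(4) for z in(.062,) for e,v in [ray('scene',centre(s))]])
s=cut_out('red_dish','scene')[0]['pixels']
"
```

```text
-0.003 -0.001 [197. 233.] [364. 380.]
-0.003 0 [200. 233.] [367. 380.]
-0.003 0.001 [203. 233.] [369. 380.]
-0.0015 -0.001 [197. 229.] [364. 377.]
-0.0015 0 [200. 229.] [367. 377.]
-0.0015 0.001 [202. 229.] [370. 377.]
0 -0.001 [197. 225.] [365. 374.]
0 0 [199. 225.] [367. 374.]
0 0.001 [202. 225.] [370. 374.]
0.0015 -0.001 [197. 221.] [365. 371.]
0.0015 0 [199. 221.] [368. 371.]
0.0015 0.001 [202. 221.] [370. 371.]
blue on z=.062 [array([ 0.4425, -0.1343,  0.062 ])]
```

```bash
python3 -m creep '.5 -.2 -.25 0 0;.5 -.45 -.5 0 0;.5 -.7 -.75 0 0;.5 -.886 -.969 0 0;.5 -.886 -.969 0 0;.5 -.886 -.969 0 0;.5 -.886 -.969 .15 0;.5 -.886 -.969 .3 0;.5 -.886 -.969 .4 0;.5 -.886 -.969 .4 0;.5 -.886 -.969 .4 0;.5 -.886 -.969 .4 0'
```

```text
clock: 35.35
eef_pos: [0.4469, -0.1344, 0.1028]
tool_rot: [0.706, 0.708, 0.0, 0.001]
ft_force: [-0.1, -0.3, -1.1]
grip_width: 0.062
grasp_force: 65.6
```

```bash
python3 -m creep '.5 0 -.008 .03 0;.5 0 -.008 .05 0;.5 0 -.008 .05 0;.5 0 -.008 .05 0'; python3 -m creep '.5 0 -.006 .015 0;.5 0 -.006 .025 0;.5 0 -.006 .025 0'; python3 -m creep '.5 0 0 .006 0;.5 0 0 .006 0'
```

```text
clock: 35.85
eef_pos: [0.4448, -0.1345, 0.0945]
tool_rot: [0.707, 0.708, -0.0, -0.0]
ft_force: [0.4, -0.2, -1.2]
grip_width: 0.0616
grasp_force: 65.6
clock: 36.22
eef_pos: [0.4437, -0.1344, 0.0905]
tool_rot: [0.707, 0.708, -0.0, -0.0]
ft_force: [0.6, -0.1, -0.2]
grip_width: 0.0617
grasp_force: 65.6
clock: 36.48
eef_pos: [0.444, -0.1345, 0.0901]
tool_rot: [0.707, 0.708, 0.0, 0.0]
ft_force: [-0.7, 1.1, 2.3]
grip_width: 0.0619
grasp_force: 65.9
```

Contact came at 0.090 as expected. One small press to confirm, then release and go to look at the lid.

```bash
python3 -m creep '.5 0 0 .006 0;.5 0 0 .006 0'; python3 -m creep '.5 0 0 -.005 0;1 0 0 -.005 0;1 0 0 -.005 0;1 0 0 -.005 0;1 0 0 -.005 0;1 0 0 -.005 0;1 0 0 -.15 0;1 0 0 -.3 0;1 0 0 -.45 0;1 0 0 -.45 0'; python3 -m creep '1 -.35 0 0 0;1 -.7 0 0 0;1 -.95 0 0 0;1 -.95 0 0 0;1 -.95 0 0 0'>/dev/null;python3 -m creep '.6 -.27 .09 0 0;.6 -.27 .09 0 0;.6 -.27 .09 0 0;.6 -.27 .09 0 0;.6 -.27 .09 0 0'; python3 -c "
from h import *
p=P('wrist');look('lid',[],view='pics/w10.png')
def sc(c): return [np.round(x['at'],4).tolist() for x in spot_point('lid',c)[:1]]
print(sc('wrist'));camera('top');print(sc('top'));camera('scene');print(sc('scene'))
for c in('top','scene'):
  d=cut_out('lid',c)
  if d: m=d[0]['pixels'];e,v=ray(c,centre(m));print(c,d[0]['conf'],(e+v*(.012-e[2])/v[2]).round(4))
im=camera('scene');cv2.imwrite('pics/s6.png',cv2.resize(im[110:260,80:280,::-1],None,fx=4,fy=4,interpolation=2))
"
```

```text
clock: 36.72
eef_pos: [0.444, -0.1345, 0.0901]
tool_rot: [0.707, 0.708, 0.0, 0.0]
ft_force: [-3.1, 1.8, 8.4]
grip_width: 0.0616
grasp_force: 66.6
clock: 37.98
eef_pos: [0.4453, -0.1349, 0.158]
tool_rot: [0.707, 0.708, 0.001, 0.002]
ft_force: [0.7, 0.3, -0.5]
grip_width: 0.0852
grasp_force: 0.0
clock: 39.22
eef_pos: [0.4576, -0.3166, 0.1566]
tool_rot: [0.706, 0.708, 0.0, -0.0]
ft_force: [0.4, -0.1, -1.0]
grip_width: 0.0513
grasp_force: 0.0
lid conf 0.93 c [280.5 192.6] bbox 242 319 155 231 at z 0.018 [ 0.4562 -0.3122  0.018 ] eye [ 0.457 -0.242  0.301]
lid conf 0.93 c [280.5 192.6] bbox 242 319 155 231 at z 0.01 [ 0.4562 -0.3142  0.01  ] eye [ 0.457 -0.242  0.301]
[[0.4585, -0.3195, 0.0]]
[[0.4571, -0.3185, 0.0017]]
[[0.4626, -0.3167, -0.0055]]
top 0.81 [ 0.4561 -0.315   0.012 ]
scene 0.81 [ 0.4606 -0.3146  0.012 ]
```

```bash
python3 -c "
import cv2,numpy as np
a=cv2.imread('pics/w10.png');b=cv2.imread('pics/s6.png');b=cv2.resize(b,(320,240));o=np.zeros((420,800,3),np.uint8);o[:,:480]=a[:,40:520];o[:240,480:]=b;cv2.imwrite('pics/c1.png',o)"
```

```text
(no output)
```

View pics/c1.png

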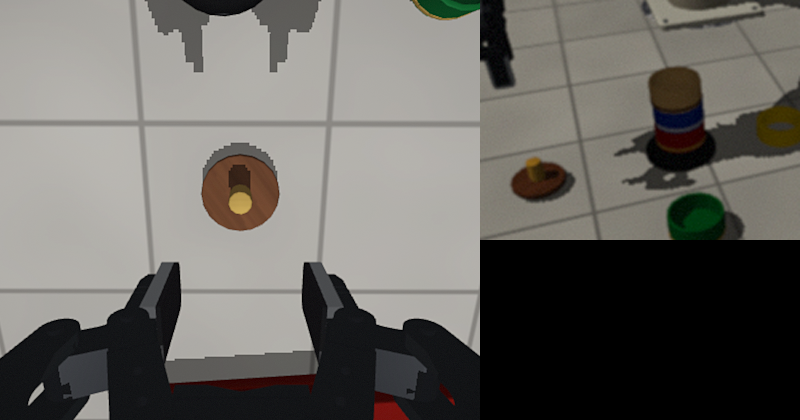

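The composite shows the stack of red, blue and wood standing square (675,110), and the lid with its knob at (240,203), i.e. (280,203) in the full picture. To know the fingertip depth at a narrow opening I half close the fingers here and measure it against the picture.

```bash
python3 -m creep '.25 0 0 0 0;.25 0 0 0 0;.25 0 0 0 0;.25 0 0 0 0;.25 0 0 0 0;.25 0 0 0 0'; python3 -c "
from h import *
im=camera('wrist');o=st();cv2.imwrite('pics/w11.png',cv2.resize(im[200:380,180:380,::-1],None,fx=3,fy=3,interpolation=0));q=P('wrist')
w=o['grip_width']/2
for h in(-.01,0,.01,.02):
  print(h,[((proj(np.add(o['eef_pos'],[s*w,.011,-h]),q)[0]-[180,200])*3).round().tolist() for s in(-1,1)])"
```

```text
clock: 40.48
eef_pos: [0.4577, -0.3174, 0.1564]
tool_rot: [0.707, 0.708, -0.0, 0.0]
ft_force: [0.2, -0.3, -0.6]
grip_width: 0.0214
grasp_force: 0.0
{'clock': 40.525, 'eef_pos': [0.458, -0.317, 0.156], 'tool_rot': [0.707, 0.708, -0.0, 0.0], 'grip_width': 0.021, 'grasp_force': 0.0, 'ft_force': [0.634, 0.438, 0.235]}
-0.01 [[230.0, 199.0], [390.0, 200.0]]
0 [[234.0, 169.0], [384.0, 169.0]]
0.01 [[238.0, 142.0], [380.0, 142.0]]
0.02 [[242.0, 118.0], [375.0, 118.0]]
```

View pics/w11.png

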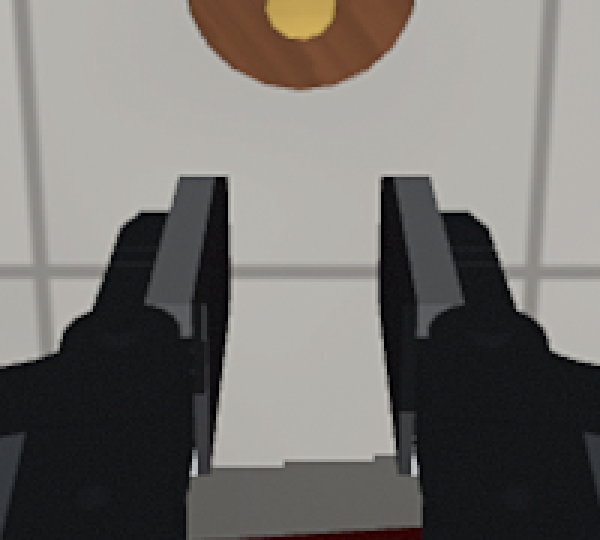

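Tips at (230,177) and (380,177) put them about 2 mm above TCP level, so a TCP height of about 19 mm grips the knob well clear of the disc.

```bash
python3 -m creep '.6 .017 -.003 0 0;.6 .017 -.003 0 0;.6 .017 -.003 .1 0;.6 .017 -.003 .3 0;.6 .017 -.003 .5 0;.6 .017 -.003 .7 0;.6 .017 -.003 .82 0;.6 .017 -.003 .9 0;.6 .017 -.003 .9 0;.6 .017 -.003 .9 0;.6 .017 -.003 .9 0'; python3 -m creep '.1 0 0 0 0;.1 0 0 0 0;.1 0 0 0 0;.1 0 0 0 0;.1 0 0 0 0;.1 0 0 0 0;.1 0 0 0 0;.1 0 0 0 0;.1 0 0 0 0'
```

```text
clock: 41.9
eef_pos: [0.4579, -0.3154, 0.0224]
tool_rot: [0.707, 0.708, 0.0, 0.001]
ft_force: [0.6, -0.4, -0.8]
grip_width: 0.0512
grasp_force: 0.0
clock: 43.02
eef_pos: [0.4574, -0.3151, 0.0219]
tool_rot: [0.707, 0.708, 0.0, 0.0]
ft_force: [-0.9, -0.4, 5.7]
grip_width: 0.0154
grasp_force: 58.6
```

```bash
python3 -m creep '.1 0 0 -.1 0;.1 0 0 -.3 0;.1 0 0 -.6 0;.1 0 0 -.95 0;.1 0 0 -.95 0;.1 0 0 -.95 0;.1 0 0 -.95 0'; python3 -c "
from h import *
o=st();p=P('wrist');im=camera('wrist');m=cut_out('lid','wrist')[0]['pixels'];ys,xs=np.nonzero(m);print(xs.min(),xs.max(),ys.min(),ys.max())
cv2.imwrite('pics/w12.png',im[:,:,::-1])
t=np.linspace(0,6.283,200)
for dy in(-.003,0,.003):
    u=proj(np.c_[o['eef_pos'][0]+.032*np.cos(t),o['eef_pos'][1]+dy+.032*np.sin(t),0*t+o['eef_pos'][2]-.0217+.014],p);print(dy,u.min(0).round(),u.max(0).round())
im=camera('scene');ms=cut_out('lid','scene')[0]['pixels'];print(tri([ray('scene',centre(ms)),ray('wrist',centre(m),p)]))
for n,z in(('wood_dish',.092),('blue_dish',.06)):
  d=cut_out(n,'scene')
  if d: e,v=ray('scene',centre(d[0]['pixels']));print(n,(e+v*(z-e[2])/v[2]).round(4))
"
```

```text
clock: 43.9
eef_pos: [0.4561, -0.3141, 0.1622]
tool_rot: [0.707, 0.708, -0.0, -0.002]
ft_force: [-1.0, -0.2, -1.6]
grip_width: 0.0157
grasp_force: 58.7
{'clock': 43.9, 'eef_pos': [0.456, -0.314, 0.162], 'tool_rot': [0.707, 0.708, -0.0, -0.002], 'grip_width': 0.016, 'grasp_force': 58.682, 'ft_force': [-1.033, -0.218, -1.649]}
213 351 200 329
-0.003 [213. 211.] [353. 338.]
0 [213. 204.] [353. 332.]
0.003 [212. 197.] [354. 327.]
(array([ 0.45529993, -0.31372492,  0.14762043]), np.float64(0.0004886798070978727))
wood_dish [ 0.4405 -0.1346  0.092 ]
blue_dish [ 0.4574 -0.1362  0.06  ]
```

View pics/w12.png

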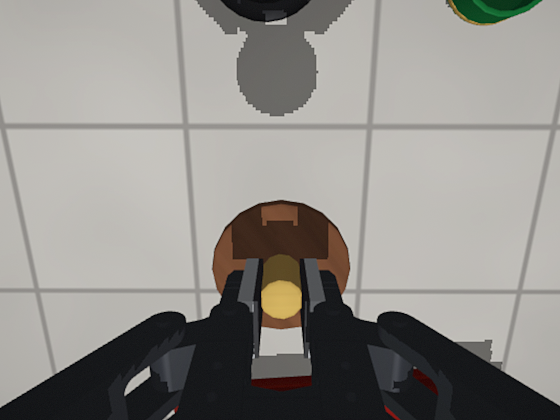

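The lid hangs level from the knob at (281,265), centred on the jaws. I take it over the stack.

```bash
python3 -m creep '.1 .2 0 0 0;.1 .5 -.03 0 0;.1 .8 -.06 0 0;.1 .95 -.081 0 0;.1 .95 -.081 0 0'>/dev/null; python3 -m creep '.1 .1 0 0 0;.1 .235 0 0 0;.1 .235 0 0 0;.1 .235 0 .06 0;.1 .235 0 .12 0;.1 .235 0 .12 0;.1 .235 0 .12 0;.1 .235 0 .12 0'
```

```text
clock: 45.82
eef_pos: [0.445, -0.1374, 0.1461]
tool_rot: [0.707, 0.708, 0.0, 0.0]
ft_force: [-0.2, 0.9, -0.6]
grip_width: 0.0154
grasp_force: 58.7
```

```bash
python3 -m creep '.1 .005 -.004 .03 0;.1 .005 -.004 .06 0;.1 .005 -.004 .09 0;.1 .005 -.004 .11 0;.1 .005 -.004 .11 0;.1 .005 -.004 .11 0'; python3 -m creep '.1 0 0 .01 0;.1 0 0 .018 0;.1 0 0 .018 0'; python3 -m creep '.1 0 0 .007 0;.1 0 0 .007 0'
```

```text
clock: 46.58
eef_pos: [0.4443, -0.1364, 0.1295]
tool_rot: [0.707, 0.708, 0.0, 0.0]
ft_force: [0.5, 0.2, -0.6]
grip_width: 0.0155
grasp_force: 58.7
clock: 46.95
eef_pos: [0.4441, -0.1364, 0.1266]
tool_rot: [0.707, 0.708, -0.0, -0.0]
ft_force: [0.3, -0.5, -1.7]
grip_width: 0.0155
grasp_force: 58.7
clock: 47.2
eef_pos: [0.4443, -0.1365, 0.1259]
tool_rot: [0.707, 0.708, 0.0, 0.0]
ft_force: [-0.0, -0.8, 1.3]
grip_width: 0.0153
grasp_force: 59.0
```

Contact at 0.126, as expected; a small press, then release, rise and clear the view.

```bash
python3 -m creep '.1 0 0 .007 0;.1 0 0 .007 0'; python3 -m creep '.1 0 0 -.005 0;.6 0 0 -.005 0;.6 0 0 -.005 0;.6 0 0 -.005 0;.6 0 0 -.005 0;.6 0 0 -.005 0;.6 0 0 -.1 0;.6 0 0 -.25 0;.6 0 0 -.45 0;.6 0 0 -.6 0;.6 0 0 -.6 0'; python3 -m creep '.6 -.3 0 0 0;.6 -.6 0 0 0;.6 -.9 0 0 0;.6 -.9 0 0 0;.6 -.9 0 0 0'; python3 -c "
from h import *
a=camera('scene');b=camera('top');A=cv2.resize(a[100:270,110:310],None,fx=2.4,fy=2.4,interpolation=2);B=cv2.resize(b[130:300,90:460],(320,147));o=np.zeros((408,800,3),np.uint8);o[:,:480]=A;o[:147,480:]=B;cv2.imwrite('pics/c2.png',o[:,:,::-1])
for t in('lid','wood_dish','green_dish','tape_roll','varnish_jar','sanding_block'):print(t,[(c,np.round(d['at'],3).tolist(),round(d['conf'],2)) for c in('top','scene') for d in spot_point(t,c)[:1]])"
```

```text
clock: 47.45
eef_pos: [0.4446, -0.1366, 0.1259]
tool_rot: [0.707, 0.708, 0.0, 0.001]
ft_force: [-2.8, 0.2, 8.5]
grip_width: 0.0153
grasp_force: 59.6
clock: 48.82
eef_pos: [0.4458, -0.1369, 0.2173]
tool_rot: [0.707, 0.708, 0.001, 0.002]
ft_force: [0.7, -0.4, -0.1]
grip_width: 0.0512
grasp_force: 0.0
clock: 49.45
eef_pos: [0.4438, -0.2709, 0.2138]
tool_rot: [0.707, 0.708, -0.0, -0.001]
ft_force: [0.3, 0.9, 0.6]
grip_width: 0.0512
grasp_force: 0.0
lid [('top', [0.441, -0.138, 0.106], 0.78), ('scene', [0.452, -0.14, 0.099], 0.87)]
wood_dish [('top', [0.44, -0.137, 0.076], 0.41), ('scene', [0.442, -0.135, 0.074], 0.7)]
green_dish [('top', [0.606, -0.152, 0.004], 0.86), ('scene', [0.603, -0.153, -0.005], 0.8)]
tape_roll [('top', [0.454, 0.0, -0.0], 0.64), ('scene', [0.453, -0.001, 0.002], 0.95)]
varnish_jar [('top', [0.461, 0.132, -0.001], 0.85), ('scene', [0.46, 0.139, -0.0], 0.96)]
sanding_block [('top', [0.628, 0.148, 0.001], 0.87), ('scene', [0.628, 0.147, -0.004], 0.56)]
```

View pics/c2.png

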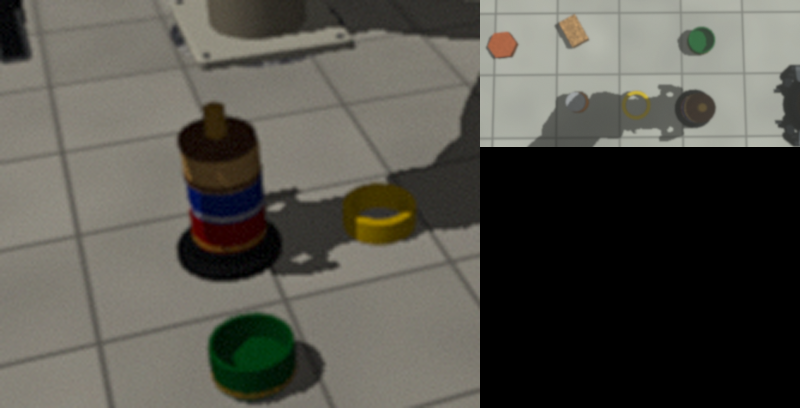

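The stack stands square, with red, blue, wood and lid in order at (220,180). The lid measures about 0.10 to 0.106 m high against 0.104 expected, and the other things have not moved.

```bash
python3 -c "
from workcell import ticket
print(ticket.job_done())"
```

```text
the job is handed in; nothing more can be done
None
```

The trinket box is assembled on the stand in the order asked (red, blue, wood, lid), each piece seated at its expected height, and the job is handed in at about 50 s; my first grasp of the wood dish slipped and slid it about 10 mm along the table before I re-gripped it, and the green dish and other things stayed in place.

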